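# Fetch the pot from behind the glaze jars

## Task

Get the little terracotta pot out from behind the glaze jars: first move all three jars into the empty red tray, standing upright; then, with the jars still there, set the pot upright in the middle of the banding wheel. Finally put each jar back upright on the middle of the coaster of its own colour. Do not knock over a jar or the pot.

Things in the scene. Friction and masses are not known exactly. Their poses are not given: they have to be found in the camera images.
- jar_green: Closed sage green glaze jar, loose, 0.2-0.42 kg: straight round body 60 mm across up to 85 mm, then neck and 56 mm steel lid with a sage green top; 105 mm tall. Origin: centre of its underside, z up. Starts on its own coaster; jars form an arc 68 mm from the pot, 20 mm free between neighbours. Fingers fit on the upper body, closing along the line from jar to pot, one over the pot.
- jar_white: Closed white glaze jar, loose, 0.2-0.42 kg: straight round body 60 mm across up to 85 mm, then neck and 56 mm steel lid with a white top; 105 mm tall. Origin: centre of its underside, z up. Starts on its own coaster; jars form an arc 68 mm from the pot, 20 mm free between neighbours. Fingers fit on the upper body, closing along the line from jar to pot, one over the pot.
- jar_yellow: Closed lemon yellow glaze jar, loose, 0.2-0.42 kg: straight round body 60 mm across up to 85 mm, then neck and 56 mm steel lid with a lemon yellow top; 105 mm tall. Origin: centre of its underside, z up. Starts on its own coaster; jars form an arc 68 mm from the pot, 20 mm free between neighbours. Fingers fit on the upper body, closing along the line from jar to pot, one over the pot.
- coaster_green: Flat sage green coaster disc, 72 mm in diameter, 4 mm thick, fixed on a 12 mm thick dark blue-grey board (the caddy), so its top is 16 mm above the table. Origin: centre of its underside, z up. Which coaster lies left, in front or right of the pot varies; the coasters never move during the job.
- coaster_white: Flat white coaster disc, 72 mm in diameter, 4 mm thick, fixed on a 12 mm thick dark blue-grey board (the caddy), so its top is 16 mm above the table. Origin: centre of its underside, z up. Which coaster lies left, in front or right of the pot varies; the coasters never move during the job.
- coaster_yellow: Flat lemon yellow coaster disc, 72 mm in diameter, 4 mm thick, fixed on a 12 mm thick dark blue-grey board (the caddy), so its top is 16 mm above the table. Origin: centre of its underside, z up. Which coaster lies left, in front or right of the pot varies; the coasters never move during the job.
- pot: Small open terracotta pot, loose, 0.06-0.11 kg: 48 mm outer diameter (40 at the foot), wall 4 mm, 36 mm tall. Origin: centre of its underside, z up. Starts upright on the 12 mm thick blue-grey caddy board, enclosed by the jars on the robot's side; 85 mm behind its centre stands a strip 55 mm tall above the table. Two loose clay discs, 7 mm thick, lie about 105 mm away at its rear left and right.
- tray: Empty shallow red plastic tray, fixed, 290 mm long (along its own x) by 140 mm wide (along its own y), walls 4 mm thick and 14 mm tall, floor 4 mm above the table. Origin: centre of its underside, z up. It is the side area for the jars, on the left or the right of the caddy.
- wheel: Potter's banding wheel (a small metal turntable, locked): round aluminium top 170 mm in diameter, its flat top 50 mm above the table. Origin: on its axis at table height, z up. It stands on the other side of the caddy from the tray. Other clutter: a bowl of brushes, up to 86 mm tall, between robot and caddy; the rest near by is under 20 mm, taller stock stands at the far and side edges.
Not all that is in view belongs to the job. Several things have the shape of the wheel; the one meant has the colours described above.

How it is judged:
By the outcome, as a careful person would: the job done as asked, in the order asked, and still so for the second after the job is handed in, with the robot touching nothing.
It also fails if it takes over 144 s, if anything falls off the work surface, if the arm or the gripper's body presses on something with over 40 N, if the wrist force passes 120 N, or if a joint passes its speed limit or range.

## Robot

A 6-joint arm with a two-finger parallel gripper is mounted at the origin on the work surface. World frame = base frame: x ahead of the robot, y to its left, z up, the work surface at z = 0. Lengths are in m, angles in rad, forces in N, time in s.
With the tool pointing down it reaches from about 0.425 to 0.95 m from the base axis. Payload 3.5 kg.
Tool frame: the origin (TCP) lies on the centre line of the jaws, within the pads' length; the fingertips stand 8 mm ahead of it and the grasp point (between the pads) lies 11 mm behind it; z points along the fingers, y is the line along which they close (so a half turn about z gives the same grasp; the last joint's range is limited). The gripper opens to 85 mm and grips with 20 to 120 N. Pads are 22 mm wide; open, the fingers measure 114 mm over their backs; the gripper's body (76 mm by 85 mm) begins 54 mm behind the grasp point. The pads swing forward as they close: fully open they stand 13 mm farther back than shut.
Start: joints at [-1.25, 0.286, 1.577, -0, 1.279, -0.15], TCP at [0.306, -0.602, 0.239] pointing down, gripper open.
Joint ranges: [-2.77, 2.77], [-0.9, 2.22], [0.21, 2.48], [-1.53, 4.67], [0.24, 2.81], [-2.84, 2.84]. Speed limits (rad/s): [2.79, 2.79, 3.14, 3.14, 3.14, 3.14].

## Interface

Orientations are given as a unit quaternion [x, y, z, w].
In Python, from plant import ctrl gives the robot as it stands. The module is installed in compiled form; this text tells all that it offers.
- The arm moves only by the tool send_rows, never from a script. Its argument "steps" is a list of rows, each a list of 5 numbers: the shift along the tool's x, y, z in m, then the turn about the tool's z in degrees, then the opening, from -1 (shut) to 1 (fully open). A call has 1 to 12 rows; each row is the pose to reach, as a shift and turn from the pose commanded when the call began, along the tool's axes at that moment; what a row does not reach only later rows make up. A row lasts 1/10 s, in which the tool goes at most 50 mm and 8.59 degrees, less where a joint would pass 70% of its speed; a pose out of reach is approached as far as the arm can. A call with a gripper value outside its range is refused whole. The fingers move at their own pace and stop on an object; "squeeze" is the grip in N (left out, the last holds). Time passes only in rows, so rows that repeat a pose let the fingers close. It gives the time, the measured TCP pose, the force, the opening and the grip force at its end, in the units of the state.
- ctrl.get_state(): the state, without advancing time (a new reading comes with each control period).
- ctrl.read_camera(name): name is "scene" or "top" or "wrist"; returns the picture (400x640x3 uint8, red, green, blue); there is no depth.
- ctrl.calibration(name): a dict with "intrinsics" (3x3 intrinsics, pixels), "extrinsics" (4x4, takes a point from world to camera coordinates); the wrist camera has in their place "tool_from_camera" (4x4, takes a point from camera to tool coordinates, whose origin is the TCP and whose axes are the flange's). Camera axes: x right, y up, looking along -z (the intrinsics and any distortion apply to the point x, -y, -z); pixel columns grow to the right and rows downward; lengths in m; the calibration is good to about 2 mm. A picture is of the moment at which its call begins: read the wrist's pose just before it. calibration takes no time and is no camera call.
- ctrl.sign_off(): hands the job in; it is judged then, once.
The state is a dict: "time": time; "qpos": joint angles; "dq": joint speeds; "joint_efforts": joint torques, N m; "eef_pos": TCP position; "tcp_rot": TCP orientation; "contact_force": force on the tool from outside, world axes, zero at the start; "wrist_torque": the same for the moment, N m; "opening": opening from 0.0 (shut) to 1.0 (fully open); "finger_force": force on a finger pad.
Only numpy, scipy, OpenCV 4.12 (cv2) and the standard library are available. Lean on these libraries where they do the work, as an engineer would, in place of code of your own. Each camera call takes 0.05 s, during which the arm holds its last target. There are 200 camera calls.

## Working session

There is one attempt and no reset: what is moved stays moved. The work goes in short steps, Python scripts to look and compute and a tool call to move; the robot and the scene stay as the last step left them, time stands still between calls to the robot, and variables do not carry over. Pictures are saved under pics/ and viewed, at most 14 in all, crops included, and the job is handed in when it is done.

Besides the shell and the picture viewer there is one more tool, called after "Emit:" as name([rows], argument=value, ...), one row to a line, values as JSON. send_rows: Moves the arm, as the interface text tells. Its arguments: {"type":"object","properties":{"steps":{"type":"array","items":{"type":"array","items":{"type":"number"}}},"squeeze":{"type":"number"}},"required":["steps"]}

```bash
mkdir -p pics; cat > h.py <<'E'
import numpy as np, cv2
from plant import ctrl
from scipy.spatial.transform import Rotation as R
def snap(n,f):
    s=ctrl.get_state(); im=ctrl.read_camera(n); cv2.imwrite('pics/'+f,im[:,:,::-1]); return s,im
def cam(n,s=None):
    c=ctrl.calibration(n); K=np.array(c['intrinsics'])
    if n=='wrist':
        T=np.eye(4);T[:3,:3]=R.from_quat(s['tcp_rot']).as_matrix();T[:3,3]=s['eef_pos']
        W=T@np.array(c['tool_from_camera'])
    else: W=np.linalg.inv(np.array(c['extrinsics']))
    return K,W,c
def pix2w(n,uv,z,s=None):
    K,W,c=cam(n,s)
    d=np.array(c.get('distortion',np.zeros(5)),float)
    p=cv2.undistortPoints(np.array([[uv]],float),K,d)[0,0]
    r=W[:3,:3]@np.array([p[0],-p[1],-1]); o=W[:3,3]
    return o+r*(z-o[2])/r[2]
def w2pix(n,P,s=None):
    K,W,c=cam(n,s); q=np.linalg.inv(W)@np.append(P,1); p=K@np.array([q[0],-q[1],-q[2]]); return p[:2]/p[2]
E
python3 - <<'E'
from h import *
s,_=snap('top','top0.png');snap('scene','scene0.png')
for k,v in s.items(): print(k,np.round(v,3))
for n in('top','scene','wrist'): print(n,{k:np.round(v,3).tolist() if not isinstance(v,str) else v for k,v in ctrl.calibration(n).items()})
E
```

```text
time 0.0
qpos [-1.25   0.287  1.578  0.     1.279 -0.15 ]
dq [ 0.    -0.001 -0.001  0.    -0.001 -0.001]
joint_efforts [ 0.0000e+00 -4.0598e+01 -2.9263e+01 -0.0000e+00  6.0000e-03  0.0000e+00]
eef_pos [ 0.306 -0.601  0.238]
tcp_rot [ 0.972  0.233 -0.    -0.001]
contact_force [-0.505 -0.018  0.457]
wrist_torque [0.024 0.011 0.059]
finger_force 0.0
opening 1.002
top {'intrinsics': [[375.451, 0.0, 315.782], [0.0, 375.451, 201.611], [0.0, 0.0, 1.0]], 'extrinsics': [[-0.01, -1.0, -0.009, 0.021], [0.983, -0.012, 0.182, -0.464], [-0.182, -0.007, 0.983, -0.693], [0.0, 0.0, 0.0, 1.0]]}
scene {'intrinsics': [[375.46, 0.0, 320.219], [0.0, 375.46, 198.388], [0.0, 0.0, 1.0]], 'extrinsics': [[-0.477, 0.879, -0.01, 0.207], [-0.723, -0.386, 0.574, 0.312], [0.5, 0.281, 0.819, -1.185], [0.0, 0.0, 0.0, 1.0]]}
wrist {'intrinsics': [[340.181, 0.0, 315.986], [0.0, 340.181, 198.633], [0.0, 0.0, 1.0]], 'tool_from_camera': [[0.0, 0.964, 0.265, 0.068], [1.0, -0.0, 0.0, 0.001], [0.0, 0.265, -0.964, -0.135], [0.0, 0.0, 0.0, 1.0]]}
```

View pics/top0.png

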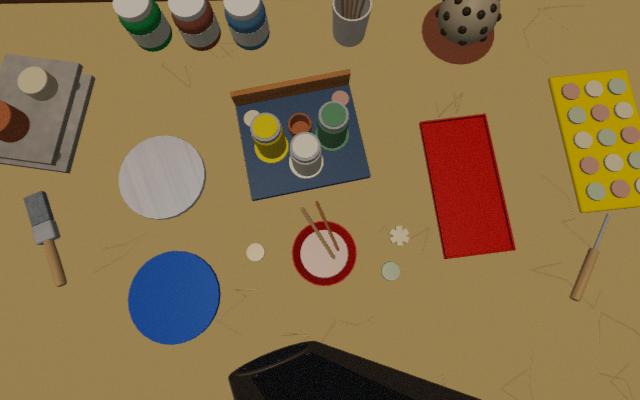

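View pics/scene0.png

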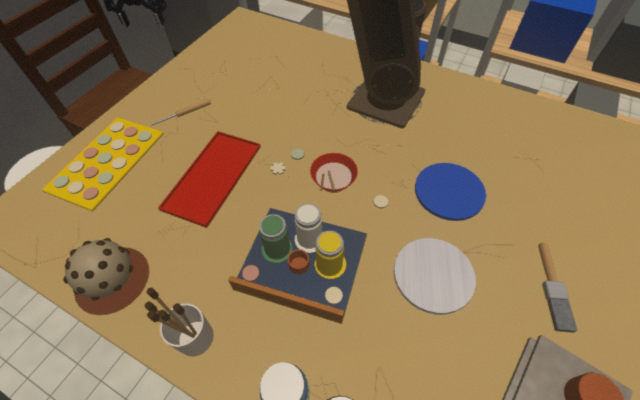

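Top view: tray at (467,186), pot at (300,125), and jars with lids at yellow (266,122), white (305,145) and green (334,113). There are two wheel candidates: the grey streaked disc at (162,177) and the blue disc at (175,297). The grey one fits "aluminium" and lies opposite the tray. I'll confirm it in a crop and measure.

```bash
python3 - <<'E'
from h import *
a=cv2.imread('pics/top0.png');b=cv2.imread('pics/scene0.png')
c=cv2.resize(a[60:225,100:380],None,fx=2,fy=2,interpolation=3); d=cv2.resize(b[150:330,220:500],None,fx=2,fy=2,interpolation=3)[:, :]
cv2.imwrite('pics/c1.png',cv2.resize(np.vstack([c,d]),None,fx=.86,fy=.86))
hsv=cv2.cvtColor(a,cv2.COLOR_BGR2HSV)
for n,uv,z in [('green',(334,113),.121),('white',(305.5,144),.121),('yellow',(266,123),.121),('pot',(300,122),.048),('wheel',(162,177),.05),('wheelL',(119,177),.05),('wheelR',(205,177),.05),('blue',(175,297),.05)]:
    print(n,pix2w('top',uv,z).round(4))
for uv in [(421,123),(486,116),(514,248),(446,257)]: print('tray',pix2w('top',uv,.014).round(4))
for uv in [(236,99),(354,85)]: print('strip',pix2w('top',uv,.055).round(4))
print(pix2w('scene',(435,274),.05).round(3), pix2w('scene',(450,191),.05).round(3),pix2w('scene',(273,225),.121).round(3),pix2w('scene',(308,213),.121).round(3),pix2w('scene',(330,241),.121).round(3),pix2w('scene',(299,258),.048).round(3))
E
```

```text
green [ 0.6134 -0.0193  0.121 ]
white [0.5548 0.0331 0.121 ]
yellow [0.5958 0.1048 0.121 ]
pot [0.6271 0.0465 0.048 ]
wheel [0.5154 0.3187 0.05  ]
wheelL [0.5165 0.4039 0.05  ]
wheelR [0.5143 0.2338 0.05  ]
blue [0.2853 0.2797 0.05  ]
tray [ 0.6353 -0.2077  0.014 ]
tray [ 0.649  -0.3459  0.014 ]
tray [ 0.3708 -0.3754  0.014 ]
tray [ 0.3546 -0.2398  0.014 ]
strip [0.6755 0.1761 0.055 ]
strip [ 0.7026 -0.0644  0.055 ]
[0.52  0.323 0.05 ] [0.294 0.285 0.05 ] [ 0.612 -0.014  0.121] [0.552 0.036 0.121] [0.59  0.108 0.121] [0.623 0.05  0.048]
```

View pics/c1.png

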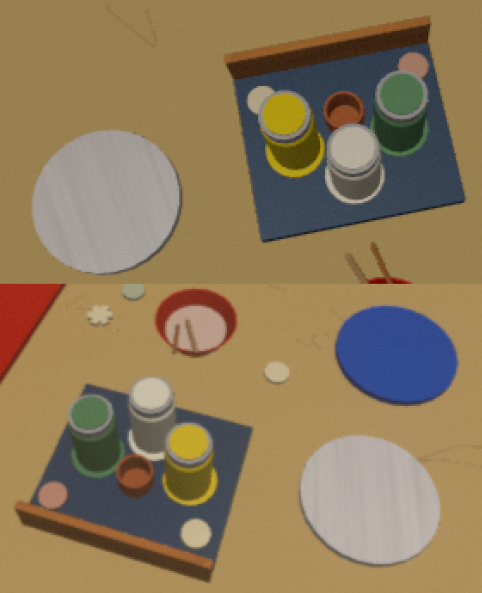

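The grey disc is about 170 mm across at z = 0.05, centred near (0.517, 0.32), so it is the wheel. The blue disc has the wrong colour. Next I go above the caddy for a close look.

```bash
cat >> h.py <<'E'
def go(x,y,z,yang,s=None):
    s=s or ctrl.get_state(); M=R.from_quat(s['tcp_rot']).as_matrix()
    d=M.T@(np.array([x,y,z])-s['eef_pos']); ya=np.degrees(np.arctan2(M[1,1],M[0,1]))
    t=-((yang-ya+180)%360-180)
    print('d',d.round(4),'turn',round(t,1),'yang',round(ya,1),'t',s['time'])
E
python3 -c "
from h import *
go(.60,.02,.26,-102)"
```

```text
d [ 0.5437 -0.4201 -0.0208] turn 39.0 yang -63.0 t 0.1
```

Emit:
send_rows([
  [0.04,-0.03,-0.01,5,1],
  [0.08,-0.06,-0.02,10,1],
  [0.12,-0.09,-0.02,15,1],
  [0.155,-0.12,-0.02,20,1],
  [0.195,-0.15,-0.02,25,1],
  [0.235,-0.18,-0.02,30,1],
  [0.275,-0.21,-0.02,35,1],
  [0.315,-0.24,-0.02,39,1],
  [0.35,-0.27,-0.02,39,1],
  [0.39,-0.3,-0.02,39,1],
  [0.43,-0.33,-0.02,39,1],
  [0.47,-0.36,-0.02,39,1],
])

```text
time: 1.3
eef_pos: [0.562, -0.0654, 0.259]
tcp_rot: [0.994, -0.105, -0.0, 0.0]
contact_force: [0.5, -0.2, -0.9]
opening: 1.003
finger_force: 0.0
```

```bash
python3 -c "
from h import *
go(.60,.02,.26,-102)"
```

```text
d [ 0.0194 -0.0915 -0.001 ] turn -0.0 yang -102.0 t 1.3
```

Emit:
send_rows([
  [0.01,-0.045,0,0,1],
  [0.02,-0.09,0,0,1],
  [0.02,-0.09,0,0,1],
  [0.02,-0.09,0,0,1],
])

```text
time: 1.7
eef_pos: [0.5999, 0.0174, 0.2585]
tcp_rot: [0.995, -0.104, -0.001, 0.0]
contact_force: [0.6, -1.3, 0.3]
opening: 0.997
finger_force: 0.0
```

```bash
python3 - <<'E'
from h import *
import pickle
s,_=snap('wrist','w1.png'); pickle.dump(s,open('s1.pkl','wb')); print(s['eef_pos'],s['dq'])
for n,p in dict(g=(.6127,-.0167,.121),w=(.5534,.0346,.121),y=(.593,.1064,.121),pot=(.625,.048,.048)).items(): print(n,w2pix('wrist',p,s))
E
```

```text
[0.59988245 0.01744862 0.25850627] [-0.04089191 -0.01526988  0.01207628 -0.00181964  0.00315027 -0.00174996]
g [353.74617955 166.97109679]
w [307.3653782  245.53871659]
y [214.2896689  219.21646178]
pot [281.28543445 155.49944894]
```

View pics/w1.png

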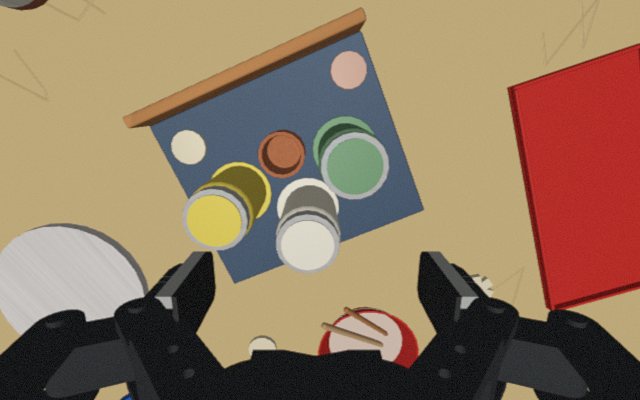

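The wrist view agrees with my estimates: lid centres are green (355,166), white (308,243) and yellow (216,220), and the pot rim is at (282,154). I'll refine by fitting and plan the green grasp.

```bash
python3 - <<'E'
from h import *
import pickle
s=pickle.load(open('s1.pkl','rb'))
for n,uv,z in [('g',(354.7,166),.121),('w',(308,243),.121),('y',(216,220),.121),('pot',(282,154),.048),('wheel',(68,304),.05)]: print(n,pix2w('wrist',uv,z,s).round(4))
from scipy.optimize import least_squares
E={'g':(.6127,-.0167),'w':(.5534,.0346),'y':(.593,.1064),'p':(.625,.048)}
E2={k:pix2w('wrist',uv,z,s)[:2] for k,uv,z in [('g',(354.7,166),.121),('w',(308,243),.121),('y',(216,220),.121),('p',(282,154),.048)]}
def m(q):
    r=lambda a:np.array([q[0]+.068*np.cos(a),q[1]+.068*np.sin(a)]); a=q[2]; h=2*np.arcsin(40/68)
    return dict(p=np.array(q[:2]),w=r(a),g=r(a+h),y=r(a-h))
f=lambda q:np.concatenate([np.r_[m(q)[k]-E[k],(m(q)[k]-E2[k])] for k in E])
q=least_squares(f,[.625,.048,np.radians(190)],x_scale=[.01,.01,.1]).x
print(q[:2],np.degrees(q[2]),np.degrees(2*np.arcsin(40/68)));print({k:v.round(4).tolist() for k,v in m(q).items()});print((f(q)*1000).round(1))
M=m(q); a=np.degrees(np.arctan2(*(M['p']-M['g'])[::-1])); print(a)
go(*M['g'],.17,a-180)
E
```

```text
g [ 0.6133 -0.0176  0.121 ]
w [0.5556 0.0336 0.121 ]
y [0.592  0.1052 0.121 ]
pot [0.6263 0.0469 0.048 ]
wheel [0.5097 0.3263 0.05  ]
[0.62348951 0.04724181] 189.83713781723182 72.06375814494113
{'p': [0.6235, 0.0472], 'w': [0.5565, 0.0356], 'g': [0.6139, -0.0201], 'y': [0.5918, 0.1074]}
[ 1.2 -3.4  0.6 -2.5  3.1  1.   0.9  2.1 -1.2  1.  -0.2  2.2 -1.5 -0.8
 -2.8  0.3]
81.9008959621729
d [0.0216 0.0327 0.0887] turn -3.9 yang -102.0 t 1.75
```

Emit:
send_rows([
  [0.02,0.032,0.03,-2,1],
  [0.02,0.032,0.06,-2,1],
  [0.02,0.032,0.09,-2,1],
  [0.02,0.032,0.12,-2,1],
  [0.02,0.032,0.14,-2,1],
  [0.02,0.032,0.16,-2,1],
  [0.02,0.032,0.175,-2,1],
  [0.02,0.032,0.184,-2,1],
  [0.02,0.032,0.184,-2,1],
], squeeze=40)

```text
time: 2.65
eef_pos: [0.612, -0.0197, 0.074]
tcp_rot: [0.996, -0.088, -0.001, -0.0]
contact_force: [-0.9, 0.1, 0.2]
opening: 1.003
finger_force: 0.0
```

Emit:
send_rows([
  [0,0,0,0,-1],
  [0,0,0,0,-1],
  [0,0,0,0,-1],
  [0,0,0,0,-1],
  [0,0,0,0,-1],
  [0,0,0,0,-1],
])

```text
time: 3.25
eef_pos: [0.6143, -0.0189, 0.0771]
tcp_rot: [0.996, -0.087, 0.002, -0.0]
contact_force: [0.5, 1.8, 6.0]
opening: 0.688
finger_force: 44.0
```

```bash
python3 - <<'E'
from h import *
t=np.radians(6.3); c=np.array([.5024,-.2922])
for o in (.09,0,-.09): print(c+o*np.array([np.cos(t),np.sin(t)]))
p=c+.09*np.array([np.cos(t),np.sin(t)])
go(*p,.068,-83.7)
E
```

```text
[ 0.59185649 -0.28232391]
[ 0.5024 -0.2922]
[ 0.41294351 -0.30207609]
d [0.0237 0.2633 0.0091] turn -16.3 yang -100.0 t 3.25
```

Emit:
send_rows([
  [0,0,-0.02,0,-1],
  [0,0,-0.05,0,-1],
  [0,0,-0.08,0,-1],
  [0.002,0.025,-0.09,-2,-1],
  [0.004,0.055,-0.09,-4,-1],
  [0.008,0.09,-0.09,-6,-1],
  [0.012,0.125,-0.09,-9,-1],
  [0.016,0.16,-0.09,-12,-1],
  [0.02,0.195,-0.09,-15,-1],
  [0.024,0.23,-0.09,-16,-1],
  [0.024,0.255,-0.09,-16,-1],
  [0.024,0.263,-0.09,-16,-1],
])

```text
time: 4.45
eef_pos: [0.5892, -0.2846, 0.1634]
tcp_rot: [0.999, 0.051, -0.001, -0.0]
contact_force: [0.3, 0.0, -3.1]
opening: 0.687
finger_force: 44.5
```

```bash
python3 -c "
from h import *
print(ctrl.get_state()['eef_pos'])
go(.592,-.282,.065,-83.7)"
```

```text
[ 0.58916411 -0.28460417  0.16341911]
d [ 0.0034 -0.0022  0.0984] turn -0.5 yang -84.2 t 4.45
```

Emit:
send_rows([
  [0.003,-0.002,0.025,0,-1],
  [0.003,-0.002,0.055,0,-1],
  [0.003,-0.002,0.08,0,-1],
  [0.003,-0.002,0.092,0,-1],
  [0.003,-0.002,0.098,0,-1],
  [0.003,-0.002,0.101,0,-1],
  [0.003,-0.002,0.101,0,-1],
  [0.003,-0.002,0.101,0,-1],
])

```text
time: 5.25
eef_pos: [0.5944, -0.2806, 0.0655]
tcp_rot: [0.999, 0.052, 0.001, 0.001]
contact_force: [0.1, 0.2, -3.0]
opening: 0.686
finger_force: 44.4
```

Emit:
send_rows([
  [0,0,0.001,0,-1],
  [0,0,0.002,0,-1],
  [0,0,0.002,0,-1],
])

```text
time: 5.55
eef_pos: [0.5947, -0.2806, 0.0651]
tcp_rot: [0.999, 0.052, 0.001, 0.001]
contact_force: [-2.3, 3.4, 6.7]
opening: 0.689
finger_force: 45.2
```

Emit:
send_rows([
  [0,0,0,0,1],
  [0,0,0,0,1],
  [0,0,0,0,1],
  [0,0,0,0,1],
  [0,0,0,0,1],
  [0,0,-0.03,0,1],
  [0,0,-0.07,0,1],
  [0,0,-0.11,0,1],
  [0,0,-0.14,0,1],
  [0,0,-0.14,0,1],
])

```text
time: 6.55
eef_pos: [0.5963, -0.2817, 0.2093]
tcp_rot: [0.999, 0.052, 0.005, 0.004]
contact_force: [-0.5, 0.2, 0.5]
opening: 1.002
finger_force: 0.0
```

```bash
python3 -c "
from h import *
p=np.array([.6255,.0475]);w=np.array([.5547,.0345])
print(np.degrees(np.arctan2(*(p-w)[::-1])))
go(.5547,.0345,.20,10)"
```

```text
10.404515964798705
d [-0.0085 -0.3189  0.0068] turn -94.0 yang -84.0 t 6.55
```

Emit:
send_rows([
  [0,-0.03,0,-8,1],
  [0,-0.06,0,-16,1],
  [0,-0.09,0,-24,1],
  [0,-0.12,0,-32,1],
  [0,-0.15,0,-40,1],
  [-0.002,-0.18,0,-48,1],
  [-0.004,-0.21,0,-56,1],
  [-0.006,-0.24,0,-64,1],
  [-0.008,-0.27,0,-72,1],
  [-0.008,-0.3,0,-80,1],
  [-0.008,-0.319,0,-88,1],
  [-0.008,-0.319,0.005,-94,1],
])

```text
time: 7.75
eef_pos: [0.5518, 0.0388, 0.1966]
tcp_rot: [0.64, 0.768, 0.0, -0.0]
contact_force: [-0.1, 0.4, -0.5]
opening: 1.0
finger_force: 0.0
```

```bash
python3 -c "
from h import *
go(.5547,.0345,.074,10)"
```

```text
d [-0.0048  0.0022  0.1225] turn 0.4 yang 10.4 t 7.75
```

Emit:
send_rows([
  [-0.003,0.002,0.03,0,1],
  [-0.003,0.002,0.06,0,1],
  [-0.003,0.002,0.06,0,1],
  [-0.003,0.002,0.06,0,1],
])

```text
time: 8.15
eef_pos: [0.5542, 0.0339, 0.1363]
tcp_rot: [0.643, 0.766, -0.001, -0.001]
contact_force: [-0.1, 0.6, 0.3]
opening: 0.999
finger_force: 0.0
```

```bash
python3 - <<'E'
from h import *
go(.5547,.0345,.074,10.4)
s,_=snap('wrist','w2.png')
print(s['eef_pos'], w2pix('wrist',(.5547,.0345,.121),s),w2pix('wrist',(.6255,.0475,.048),s))
E
```

```text
d [0.0004 0.0008 0.0623] turn -0.4 yang 10.0 t 8.15
[0.55416121 0.03392369 0.13628754] [315.67213937 248.93760637] [421.3979115  204.77153546]
```

View pics/w2.png

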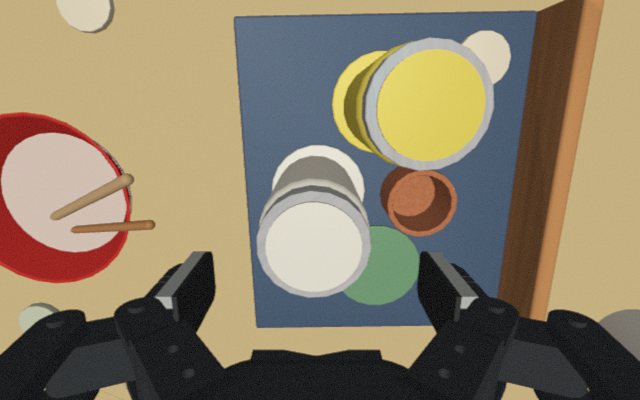

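Wrist view: the white lid is centred at (314,243), between the fingers and about 2–3 mm toward tool +x. The pot (419,202) and the green coaster (380,265) are clear.

Emit:
send_rows([
  [0.0025,0.001,0.02,0,1],
  [0.0025,0.001,0.04,0,1],
  [0.0025,0.001,0.055,0,1],
  [0.0025,0.001,0.061,0,1],
  [0.0025,0.001,0.061,0,1],
  [0.0025,0.001,0.061,0,-1],
  [0.0025,0.001,0.061,0,-1],
  [0.0025,0.001,0.061,0,-1],
  [0.0025,0.001,0.061,0,-1],
  [0.0025,0.001,0.061,0,-1],
  [0.0025,0.001,0.061,0,-1],
])

```text
time: 9.3
eef_pos: [0.5555, 0.0363, 0.0779]
tcp_rot: [0.643, 0.766, -0.0, -0.0]
contact_force: [-4.2, -0.7, 4.6]
opening: 0.691
finger_force: 42.2
```

```bash
python3 -c "
from h import *
go(.5024,-.2922,.07,-83.7)"
```

```text
d [-0.3143 -0.1093  0.0082] turn 93.7 yang 10.0 t 9.3
```

Emit:
send_rows([
  [0,0,-0.03,0,-1],
  [0,0,-0.07,0,-1],
  [0,0,-0.1,0,-1],
  [-0.03,-0.01,-0.11,8,-1],
  [-0.065,-0.022,-0.11,16,-1],
  [-0.1,-0.035,-0.11,24,-1],
  [-0.135,-0.047,-0.11,32,-1],
  [-0.17,-0.059,-0.11,40,-1],
  [-0.205,-0.071,-0.11,48,-1],
  [-0.24,-0.083,-0.11,56,-1],
  [-0.27,-0.094,-0.11,64,-1],
  [-0.3,-0.104,-0.11,72,-1],
])

```text
time: 10.5
eef_pos: [0.5042, -0.2781, 0.1859]
tcp_rot: [0.971, 0.239, -0.0, -0.0]
contact_force: [0.1, 0.0, -4.1]
opening: 0.695
finger_force: 45.1
```

```bash
python3 -c "
from h import *
go(.5024,-.2922,.066,-83.7)"
```

```text
d [-0.0081  0.0117  0.1199] turn 21.3 yang -62.4 t 10.5
```

Emit:
send_rows([
  [-0.008,0.012,0.01,8,-1],
  [-0.008,0.012,0.03,16,-1],
  [-0.008,0.012,0.06,21,-1],
  [-0.008,0.012,0.085,21,-1],
  [-0.008,0.012,0.105,21,-1],
  [-0.008,0.012,0.115,21,-1],
  [-0.008,0.012,0.118,21,-1],
  [-0.008,0.012,0.12,21,-1],
  [-0.008,0.012,0.12,21,-1],
])

```text
time: 11.4
eef_pos: [0.5042, -0.2918, 0.0674]
tcp_rot: [0.998, 0.061, 0.001, 0.001]
contact_force: [-0.2, 0.2, -3.4]
opening: 0.688
finger_force: 45.1
```

Emit:
send_rows([
  [0,0,0.001,0,-1],
  [0,0,0.002,0,-1],
  [0,0,0.003,0,-1],
  [0,0,0.003,0,-1],
])

```text
time: 11.8
eef_pos: [0.5048, -0.2919, 0.0659]
tcp_rot: [0.998, 0.061, 0.001, 0.001]
contact_force: [-1.7, 2.3, 5.1]
opening: 0.692
finger_force: 45.7
```

Down. Release, rise, and turn towards yellow.

Emit:
send_rows([
  [0,0,0,0,1],
  [0,0,0,0,1],
  [0,0,0,0,1],
  [0,0,0,0,1],
  [0,0,0,0,1],
  [0,0,-0.03,0,1],
  [0,0,-0.07,0,1],
  [0,0,-0.11,0,1],
  [0,0,-0.14,0,1],
  [0,0,-0.14,0,1],
])

```text
time: 12.8
eef_pos: [0.5061, -0.2934, 0.2097]
tcp_rot: [0.998, 0.061, 0.004, 0.004]
contact_force: [0.6, 0.3, -0.2]
opening: 1.001
finger_force: 0.0
```

```bash
python3 -c "
from h import *
p=np.array([.6255,.0475]);w=np.array([.592,.106])
print(np.degrees(np.arctan2(*(p-w)[::-1])))
go(.592,.106,.20,-60.5)"
```

```text
-60.20240870917617
d [ 0.1338 -0.386   0.0075] turn -22.5 yang -83.0 t 12.8
```

Emit:
send_rows([
  [0.015,-0.043,0,-5,1],
  [0.03,-0.086,0,-10,1],
  [0.045,-0.129,0,-15,1],
  [0.06,-0.172,0,-20,1],
  [0.074,-0.215,0,-22.5,1],
  [0.089,-0.258,0,-22.5,1],
  [0.104,-0.3,0,-22.5,1],
  [0.119,-0.343,0,-22.5,1],
  [0.134,-0.386,0.01,-22.5,1],
  [0.134,-0.386,0.04,-22.5,1],
  [0.134,-0.386,0.065,-22.5,1],
  [0.134,-0.386,0.065,-22.5,1],
])

```text
time: 14.0
eef_pos: [0.5859, 0.1085, 0.1325]
tcp_rot: [0.967, 0.255, -0.005, -0.001]
contact_force: [-1.2, 0.1, -1.1]
opening: 1.004
finger_force: 0.0
```

```bash
python3 - <<'E'
from h import *
s,im=snap('wrist','w3.png')
go(.592,.106,.074,-60.5)
print(s['eef_pos'], w2pix('wrist',(.592,.106,.121),s),w2pix('wrist',(.6255,.0475,.048),s))
h=cv2.cvtColor(im,cv2.COLOR_RGB2HSV); m=cv2.inRange(h,(22,120,90),(34,255,255))
n,l,st,ce=cv2.connectedComponentsWithStats(m)
for i in np.argsort(-st[1:,4])[:4]+1: print(st[i],ce[i])
E
```

```text
d [0.0031 0.0043 0.0611] turn -0.0 yang -60.5 t 14.05
[0.58594316 0.10854346 0.13250007] [325.60664704 247.27652956] [424.01074902 202.12519765]
[ 274  199   98   92 7026] [322.78906917 244.5559351 ]
[ 266  144  113   80 3406] [316.60775103 172.12155021]
```

View pics/w3.png

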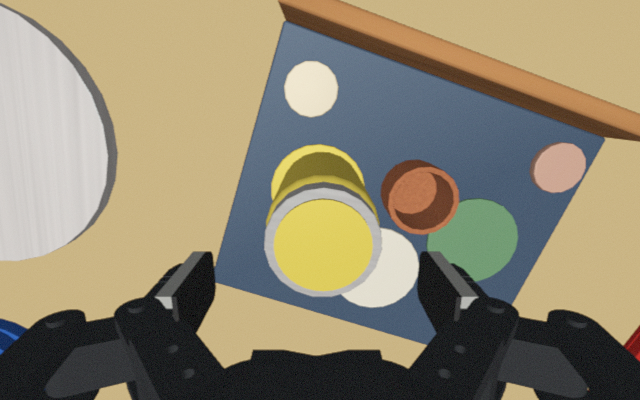

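The yellow lid is at (323,244), within about 1 mm of the estimate. Grasp it.

Emit:
send_rows([
  [0.004,0.003,0.02,0,1],
  [0.004,0.003,0.04,0,1],
  [0.004,0.003,0.054,0,1],
  [0.004,0.003,0.06,0,1],
  [0.004,0.003,0.06,0,1],
  [0.004,0.003,0.06,0,-1],
  [0.004,0.003,0.06,0,-1],
  [0.004,0.003,0.06,0,-1],
  [0.004,0.003,0.06,0,-1],
  [0.004,0.003,0.06,0,-1],
  [0.004,0.003,0.06,0,-1],
])

```text
time: 15.15
eef_pos: [0.5954, 0.1081, 0.0801]
tcp_rot: [0.967, 0.254, 0.001, -0.0]
contact_force: [-2.3, 2.7, 6.5]
opening: 0.682
finger_force: 43.5
```

```bash
python3 -c "
from h import *
go(.413,-.302,.066,-83.7)"
```

```text
d [-0.3606  0.2672  0.0134] turn 23.2 yang -60.5 t 15.15
```

Emit:
send_rows([
  [0,0,-0.03,0,-1],
  [0,0,-0.07,0,-1],
  [0,0,-0.11,0,-1],
  [-0.03,0.022,-0.12,3,-1],
  [-0.065,0.048,-0.12,6,-1],
  [-0.1,0.074,-0.12,9,-1],
  [-0.135,0.1,-0.12,12,-1],
  [-0.17,0.126,-0.12,15,-1],
  [-0.205,0.152,-0.12,18,-1],
  [-0.24,0.178,-0.12,21,-1],
  [-0.275,0.204,-0.12,23,-1],
  [-0.31,0.23,-0.12,23,-1],
])

```text
time: 16.35
eef_pos: [0.4363, -0.2465, 0.1972]
tcp_rot: [0.998, 0.056, -0.001, -0.0]
contact_force: [1.7, -0.2, -4.1]
opening: 0.685
finger_force: 45.5
```

```bash
python3 -c "
from h import *
go(.413,-.302,.068,-83.7)"
```

```text
d [-0.0292  0.0526  0.1292] turn 0.1 yang -83.6 t 16.35
```

Emit:
send_rows([
  [-0.015,0.026,0,0,-1],
  [-0.029,0.053,0.01,0,-1],
  [-0.029,0.053,0.04,0,-1],
  [-0.029,0.053,0.07,0,-1],
  [-0.029,0.053,0.1,0,-1],
  [-0.029,0.053,0.118,0,-1],
  [-0.029,0.053,0.125,0,-1],
  [-0.029,0.053,0.127,0,-1],
  [-0.029,0.053,0.128,0,-1],
  [-0.029,0.053,0.128,0,-1],
])

```text
time: 17.35
eef_pos: [0.4158, -0.302, 0.0715]
tcp_rot: [0.998, 0.057, 0.001, 0.001]
contact_force: [0.4, -0.1, -3.5]
opening: 0.686
finger_force: 45.5
```

Emit:
send_rows([
  [0,0,0.002,0,-1],
  [0,0,0.003,0,-1],
  [0,0,0.004,0,-1],
  [0,0,0.004,0,-1],
])

```text
time: 17.75
eef_pos: [0.4158, -0.3017, 0.0681]
tcp_rot: [0.998, 0.056, 0.0, 0.0]
contact_force: [-1.6, 3.8, 4.4]
opening: 0.682
finger_force: 46.2
```

Emit:
send_rows([
  [0,0,0,0,1],
  [0,0,0,0,1],
  [0,0,0,0,1],
  [0,0,0,0,1],
  [0,0,0,0,1],
  [0,0,-0.03,0,1],
  [0,0,-0.07,0,1],
  [0,0,-0.11,0,1],
  [0,0,-0.14,0,1],
  [0,0,-0.14,0,1],
], squeeze=25)

```text
time: 18.75
eef_pos: [0.4173, -0.3035, 0.2122]
tcp_rot: [0.998, 0.057, 0.004, 0.004]
contact_force: [-0.5, -0.2, 0.0]
opening: 0.998
finger_force: 0.0
```

```bash
python3 -c "
from h import *
go(.6255,.0475,.13,-80)"
```

```text
d [ 0.246  -0.326   0.0809] turn -3.5 yang -83.5 t 18.75
```

Emit:
send_rows([
  [0.027,-0.036,0,-3.5,1],
  [0.054,-0.072,0,-3.5,1],
  [0.082,-0.108,0,-3.5,1],
  [0.109,-0.145,0,-3.5,1],
  [0.137,-0.181,0,-3.5,1],
  [0.164,-0.217,0,-3.5,1],
  [0.191,-0.253,0,-3.5,1],
  [0.219,-0.29,0,-3.5,1],
  [0.246,-0.326,0.02,-3.5,1],
  [0.246,-0.326,0.06,-3.5,1],
  [0.246,-0.326,0.1,-3.5,1],
  [0.246,-0.326,0.1,-3.5,1],
])

```text
time: 19.95
eef_pos: [0.6171, 0.0513, 0.0978]
tcp_rot: [0.996, 0.087, -0.008, -0.001]
contact_force: [-0.6, -0.9, -0.7]
opening: 1.003
finger_force: 0.0
```

```bash
python3 - <<'E'
from h import *
s,im=snap('wrist','w4.png')
go(.6255,.0475,.029,-80)
print(s['eef_pos'],w2pix('wrist',(.6255,.0475,.048),s))
h=cv2.cvtColor(im,cv2.COLOR_RGB2HSV); m=cv2.inRange(h,(4,110,50),(13,255,255))
n,l,st,ce=cv2.connectedComponentsWithStats(m)
for i in np.argsort(-st[1:,4])[:3]+1: print(st[i],ce[i])
E
```

```text
d [0.006  0.0045 0.0727] turn -0.0 yang -80.0 t 20.0
[0.61711243 0.05134955 0.09782392] [324.60500754 213.66555511]
[ 283  164   83   87 5573] [323.26771936 207.76278486]
[162  56 165  12 703] [248.84779516  62.31578947]
[454  53  62  10 308] [484.01298701  58.11363636]
```

View pics/w4.png

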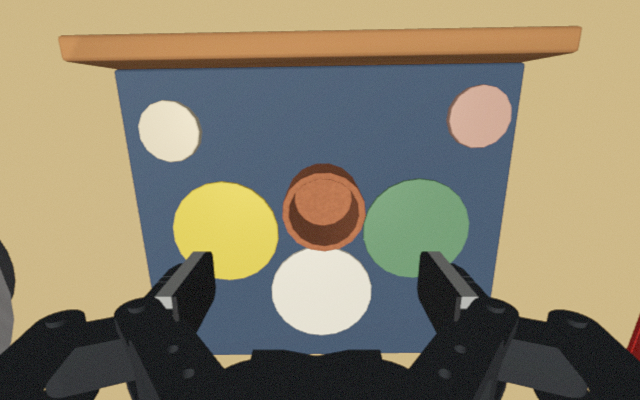

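The pot rim is centred at (324,212), matching the prediction of (325,214). The coasters are clear, at yellow (226,230), white (322,291) and green (416,228), so I'll fit them while closing in on the pot.

```bash
python3 - <<'E'
from h import *
import json
s=ctrl.get_state()
im=cv2.imread('pics/w4.png'); h=cv2.cvtColor(im,cv2.COLOR_BGR2HSV)
# picture pose: reading at that time
s['eef_pos']=np.array([.61711,.05135,.09782]); s['tcp_rot']=np.array([.996,.087,-.008,-.001])/np.linalg.norm([.996,.087,-.008,-.001])
for n,sd in dict(y=(226,230),w=(322,291),g=(420,225)).items():
    mask=np.zeros((402,642),np.uint8); b=cv2.GaussianBlur(im,(3,3),0)
    cv2.floodFill(b,mask,sd,(0,0,0),(8,)*3,(8,)*3,4|(255<<8)|cv2.FLOODFILL_MASK_ONLY)
    m=mask[1:-1,1:-1]&255
    c=max(cv2.findContours(m,0,2)[0],key=cv2.contourArea); e=cv2.fitEllipse(cv2.convexHull(c)); print(n,np.round(e[0],1),np.round(e[1],1),pix2w('wrist',e[0],.016,s).round(4))
print('pot',pix2w('wrist',(324,211.5),.048,s).round(4))
go(.625,.0475,.029,-80)
E
```

```text
y [224.9 230.4] [ 94.1 104.7] [0.5912 0.1093 0.016 ]
w [321.  290.6] [85.4 97. ] [0.5572 0.0369 0.016 ]Traceback (most recent call last):
  File "<stdin>", line 11, in <module>
cv2.error: OpenCV(4.12.0) /io/opencv/modules/imgproc/src/shapedescr.cpp:361: error: (-201:Incorrect size of input array) There should be at least 5 points to fit the ellipse in function 'fitEllipseNoDirect'
```

Emit:
send_rows([
  [0.006,0.004,0.02,0,1],
  [0.006,0.004,0.04,0,1],
  [0.006,0.004,0.055,0,1],
  [0.006,0.004,0.055,0,1],
])

```text
time: 20.4
eef_pos: [0.6285, 0.0472, 0.0504]
tcp_rot: [0.996, 0.087, -0.001, -0.0]
contact_force: [-0.4, -0.1, -0.0]
opening: 1.0
finger_force: 0.0
```

```bash
python3 -c "
from h import *
go(.6257,.0475,.03,-80)"
```

```text
d [-0.0027 -0.0008  0.0204] turn -0.1 yang -80.1 t 20.4
```

Emit:
send_rows([
  [-0.002,0,0.01,0,1],
  [-0.002,0,0.02,0,1],
  [-0.002,0,0.021,0,1],
  [-0.002,0,0.021,0,-1],
  [-0.002,0,0.021,0,-1],
  [-0.002,0,0.021,0,-1],
  [-0.002,0,0.021,0,-1],
  [-0.002,0,0.021,0,-1],
  [-0.002,0,0.021,0,-1],
  [-0.002,0,0.021,0,-1],
  [-0.002,0,0.021,0,-1],
])

```text
time: 21.5
eef_pos: [0.6282, 0.0472, 0.0312]
tcp_rot: [0.996, 0.087, 0.001, 0.0]
contact_force: [-0.1, 1.9, 5.5]
opening: 0.56
finger_force: 26.3
```

```bash
python3 -c "
from h import *
print(ctrl.get_state()['eef_pos'])
go(.516,.32,.08,-60)"
```

```text
[0.62815299 0.0471831  0.03124044]
d [-0.0632 -0.2881 -0.0489] turn -20.0 yang -80.0 t 21.5
```

Emit:
send_rows([
  [0,0,-0.03,0,-1],
  [0,0,-0.07,0,-1],
  [0,0,-0.11,0,-1],
  [-0.008,-0.036,-0.12,-3,-1],
  [-0.016,-0.072,-0.12,-6,-1],
  [-0.024,-0.108,-0.12,-9,-1],
  [-0.032,-0.144,-0.12,-12,-1],
  [-0.04,-0.18,-0.12,-15,-1],
  [-0.048,-0.216,-0.12,-18,-1],
  [-0.055,-0.252,-0.12,-20,-1],
  [-0.06,-0.27,-0.12,-20,-1],
  [-0.06,-0.27,-0.12,-20,-1],
])

```text
time: 22.7
eef_pos: [0.5194, 0.3043, 0.1488]
tcp_rot: [0.966, 0.26, -0.001, 0.0]
contact_force: [0.3, 0.2, -0.9]
opening: 0.556
finger_force: 26.4
```

```bash
python3 - <<'E'
from h import *
s,_=snap('wrist','w5.png'); snap('top','top1.png')
print(s['eef_pos'],s['opening'],w2pix('wrist',(.516,.32,.05),s))
import pickle; pickle.dump(s,open('s5.pkl','wb'))
E
```

```text
[0.51944088 0.30432547 0.14876127] 0.5559185748859748 [293.44990213 196.36244946]
```

View pics/w5.png

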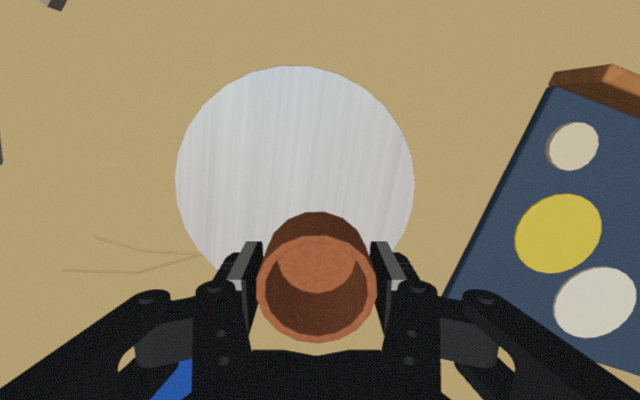

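View pics/top1.png

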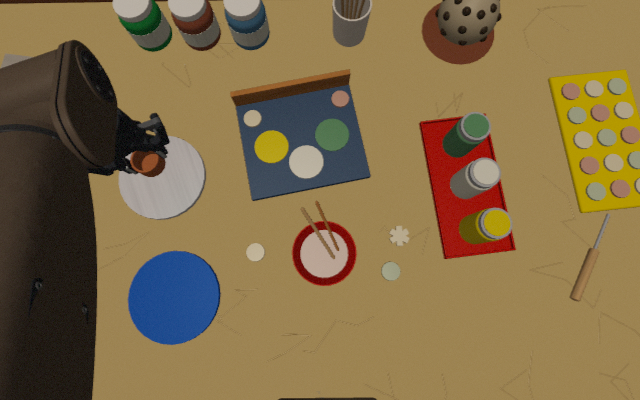

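Wrist view: the pot is held upright with its rim at (317,289), and the wheel spans columns 175–414 with its top at row 66. The top view shows all three jars standing in the tray. I'll fit the wheel circle, the pot offset and the coasters.

```bash
python3 - <<'E'
from h import *
import pickle
from scipy.optimize import least_squares
s=pickle.load(open('s5.pkl','rb'))
def fit(P,r,c0): 
    q=least_squares(lambda c:np.hypot(*(P-c).T)-r,c0,loss='soft_l1',f_scale=.001); return q.x.round(4),np.abs(q.fun).mean().round(5)
g=np.array(cv2.imread('pics/w5.png')); h=cv2.cvtColor(g,cv2.COLOR_BGR2HSV)
m=cv2.inRange(h,(0,0,120),(180,50,255)); n,l,st,ce=cv2.connectedComponentsWithStats(m); i=l[150,300]
c=max(cv2.findContours((l==i).astype(np.uint8),0,1)[0],key=cv2.contourArea)[:,0]; c=c[c[:,1]<215]
print('wheel',fit(np.array([pix2w('wrist',p,.05,s)[:2] for p in c]),.085,[.516,.32]))
p=pix2w('wrist',(317,289),.1656,s); print('pot held',p.round(4)); 
t=cv2.imread('pics/top1.png'); 
for n,sd in dict(y=(271,147),w=(306,162),g=(332,134)).items():
    mask=np.zeros((402,642),np.uint8)
    cv2.floodFill(cv2.GaussianBlur(t,(3,3),0),mask,sd,0,(30,)*3,(30,)*3,4|(255<<8)|cv2.FLOODFILL_MASK_ONLY|cv2.FLOODFILL_FIXED_RANGE)
    c=max(cv2.findContours(mask[1:-1,1:-1],0,2)[0],key=cv2.contourArea); e=cv2.fitEllipse(c); print(n,np.round(e[0],1),np.round(e[1],1),pix2w('top',e[0],.016).round(4))
h=cv2.cvtColor(t,cv2.COLOR_BGR2HSV); 
c=np.array([162,177]); 
go(.516,.32,.08,-60)
E
```

```text
wheel (array([0.5181, 0.3205]), np.float64(0.00575))
pot held [0.5192 0.3028 0.1656]
y [271.  146.3] [30.6 32.1] [0.5874 0.1087 0.016 ]
w [305.8 161.4] [31.3 32.4] [0.5537 0.0362 0.016 ]
g [331.6 134.3] [31.7 33.5] [ 0.612  -0.0182  0.016 ]
d [ 0.0047 -0.0178  0.0692] turn 0.0 yang -60.0 t 22.8
```

Emit:
send_rows([
  [0.007,-0.016,0.01,0,-1],
  [0.007,-0.016,0.035,0,-1],
  [0.007,-0.016,0.055,0,-1],
  [0.007,-0.016,0.068,0,-1],
  [0.007,-0.016,0.074,0,-1],
  [0.007,-0.016,0.077,0,-1],
  [0.007,-0.016,0.078,0,-1],
  [0.007,-0.016,0.079,0,-1],
  [0.007,-0.016,0.079,0,-1],
])

```text
time: 23.7
eef_pos: [0.5202, 0.3202, 0.0722]
tcp_rot: [0.966, 0.259, 0.001, -0.0]
contact_force: [0.1, -0.0, -1.3]
opening: 0.55
finger_force: 26.4
```

Emit:
send_rows([
  [0,0,0.001,0,-1],
  [0,0,0.002,0,-1],
  [0,0,0.003,0,-1],
  [0,0,0.003,0,-1],
])

```text
time: 24.1
eef_pos: [0.5198, 0.3201, 0.0692]
tcp_rot: [0.966, 0.259, 0.0, 0.0]
contact_force: [-1.3, -0.7, 3.7]
opening: 0.559
finger_force: 26.8
```

Emit:
send_rows([
  [0,0,0,0,-0.5],
  [0,0,0,0,0.2],
  [0,0,0,0,0.6],
  [0,0,0,0,1],
  [0,0,0,0,1],
  [0,0,0,0,1],
  [0,0,-0.03,0,1],
  [0,0,-0.07,0,1],
  [0,0,-0.11,0,1],
  [0,0,-0.14,0,1],
  [0,0,-0.14,0,1],
  [0,0,-0.14,0,1],
], squeeze=40)

```text
time: 25.3
eef_pos: [0.5199, 0.3202, 0.2091]
tcp_rot: [0.966, 0.259, 0.001, -0.0]
contact_force: [-0.6, -0.0, 0.3]
opening: 1.004
finger_force: 0.0
```

```bash
python3 - <<'E'
from h import *
s,_=snap('wrist','w6.png')
print(s['eef_pos'],w2pix('wrist',(.5175,.3203,.05),s),w2pix('wrist',(.5175,.3203,.086),s))
go(.415,-.302,.2,-60)
E
```

```text
[0.51993203 0.32016895 0.20914819] [313.56584833 186.94029965] [313.25612645 197.49190937]
d [-0.4008  0.4867  0.0078] turn -0.0 yang -60.0 t 25.35
```

View pics/w6.png

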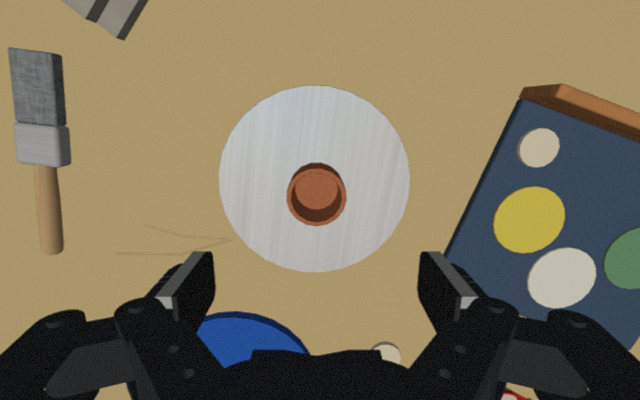

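```bash
python3 - <<'E'
from h import *
from scipy.optimize import least_squares
s=ctrl.get_state()
g=cv2.imread('pics/w6.png'); h=cv2.cvtColor(g,cv2.COLOR_BGR2HSV)
m=cv2.inRange(h,(0,0,120),(180,50,255)); n,l,st,ce=cv2.connectedComponentsWithStats(m); i=l[120,300]
c=max(cv2.findContours((l==i).astype(np.uint8),0,1)[0],key=cv2.contourArea)[:,0]
P=np.array([pix2w('wrist',p,.05,s)[:2] for p in c])
q=least_squares(lambda c:np.hypot(*(P-c[:2]).T)-c[2],[.517,.32,.085],loss='soft_l1',f_scale=.001); print(q.x,np.abs(q.fun).mean(),len(c))
m=cv2.inRange(h,(3,110,50),(14,255,255)); n,l,st,ce=cv2.connectedComponentsWithStats(m); i=l[188,316]
print(st[i],ce[i],pix2w('wrist',(316.5,195),.086,s),pix2w('wrist',(316.5,188.5),.058,s))
E
```

```text
[0.51798277 0.32046275 0.0836648 ] 0.00024415969033522126 535
[ 287  163   59   63 2848] [315.97015449 194.58005618] [0.51972517 0.3188226  0.086     ] [0.51831562 0.31797395 0.058     ]
```

The pot stands about 2 mm from the wheel centre, upright (rim at (316,195) in the picture). Now I return the jars, yellow first.

Emit:
send_rows([
  [-0.03,0.037,0,3,1],
  [-0.06,0.074,0,6,1],
  [-0.09,0.11,0,9,1],
  [-0.12,0.147,0,12,1],
  [-0.15,0.183,0,15,1],
  [-0.18,0.22,0,18,1],
  [-0.21,0.256,0,21,1],
  [-0.24,0.293,0,23.5,1],
  [-0.27,0.33,0,23.5,1],
  [-0.3,0.366,0,23.5,1],
  [-0.33,0.402,0,23.5,1],
  [-0.36,0.438,0,23.5,1],
])

```text
time: 26.55
eef_pos: [0.425, -0.2403, 0.206]
tcp_rot: [0.998, 0.056, -0.001, -0.001]
contact_force: [0.9, 0.9, -0.0]
opening: 1.001
finger_force: 0.0
```

```bash
python3 -c "
from h import *
go(.416,-.302,.066,-83.7)"
```

```text
d [-0.0155  0.0607  0.1399] turn 0.2 yang -83.5 t 26.55
```

Emit:
send_rows([
  [-0.008,0.03,0.02,0,1],
  [-0.015,0.055,0.06,0,1],
  [-0.015,0.055,0.06,0,1],
  [-0.015,0.055,0.06,0,1],
])

```text
time: 26.95
eef_pos: [0.4165, -0.2945, 0.1456]
tcp_rot: [0.998, 0.056, -0.002, -0.003]
contact_force: [0.2, 0.3, 0.2]
opening: 1.0
finger_force: 0.0
```

```bash
python3 -c "
from h import *
go(.416,-.302,.066,-83.7)"
```

```text
d [-0.0011  0.0078  0.0796] turn 0.1 yang -83.6 t 26.95
```

Emit:
send_rows([
  [-0.001,0.007,0.02,0,1],
  [-0.001,0.007,0.045,0,1],
  [-0.001,0.007,0.065,0,1],
  [-0.001,0.007,0.077,0,1],
  [-0.001,0.007,0.077,0,1],
  [-0.001,0.007,0.077,0,-1],
  [-0.001,0.007,0.077,0,-1],
  [-0.001,0.007,0.077,0,-1],
  [-0.001,0.007,0.077,0,-1],
  [-0.001,0.007,0.077,0,-1],
  [-0.001,0.007,0.077,0,-1],
])

```text
time: 28.05
eef_pos: [0.4186, -0.3026, 0.0733]
tcp_rot: [0.998, 0.056, 0.001, -0.0]
contact_force: [0.1, 4.7, 5.7]
opening: 0.683
finger_force: 42.5
```

```bash
python3 -c "
from h import *
go(.594,.109,.08,-60.5)"
```

```text
d [ 0.2205 -0.3893 -0.0063] turn -23.0 yang -83.5 t 28.05
```

Emit:
send_rows([
  [0,0,-0.03,0,-1],
  [0,0,-0.07,0,-1],
  [0,0,-0.11,0,-1],
  [0.018,-0.031,-0.12,-2,-1],
  [0.037,-0.064,-0.12,-4,-1],
  [0.055,-0.097,-0.12,-7,-1],
  [0.074,-0.13,-0.12,-10,-1],
  [0.092,-0.162,-0.12,-13,-1],
  [0.11,-0.195,-0.12,-16,-1],
  [0.129,-0.227,-0.12,-19,-1],
  [0.147,-0.26,-0.12,-22,-1],
  [0.166,-0.293,-0.12,-23,-1],
])

```text
time: 29.25
eef_pos: [0.5496, 0.0086, 0.191]
tcp_rot: [0.967, 0.255, -0.0, 0.0]
contact_force: [0.3, -0.7, -4.2]
opening: 0.681
finger_force: 46.0
```

Emit:
send_rows([
  [0.015,-0.03,0,0,-1],
  [0.019,-0.065,0,0,-1],
  [0.019,-0.085,0,0,-1],
  [0.019,-0.085,0,0,-1],
  [0.019,-0.085,0,0,-1],
])

```text
time: 29.75
eef_pos: [0.5242, 0.0905, 0.1912]
tcp_rot: [0.967, 0.255, 0.0, 0.0]
contact_force: [-0.5, -0.5, -2.8]
opening: 0.683
finger_force: 46.0
```

```bash
python3 - <<'E'
from h import *
s,im=snap('wrist','w7.png')
h=cv2.cvtColor(im,cv2.COLOR_RGB2HSV); m=cv2.inRange(h,(22,120,90),(34,255,255))
n,l,st,ce=cv2.connectedComponentsWithStats(m)
zl=s['eef_pos'][2]-.0693+.105
for i in np.argsort(-st[1:,4])[:3]+1: print(st[i],ce[i],pix2w('wrist',ce[i],zl,s),pix2w('wrist',ce[i],.016,s))
print(s['eef_pos'])
go(.594,.109,.0853,-60.5)
E
```

```text
[ 252  270  135   86 9265] [319.33318942 315.33847814] [0.5252088  0.08895643 0.22685938] [0.40124603 0.01579558 0.016     ]
[ 241  182  150  117 6330] [311.04375987 224.64233807] [0.55177435 0.10704862 0.22685938] [0.48437833 0.072412   0.016     ]
[ 293   64   81   84 5272] [333.29229894 105.79059181] [0.58568443 0.11893051 0.22685938] [0.59049412 0.10959434 0.016     ]
[0.52415279 0.09052887 0.19115938]
d [0.0699 0.0176 0.106 ] turn -0.0 yang -60.5 t 29.8
```

View pics/w7.png

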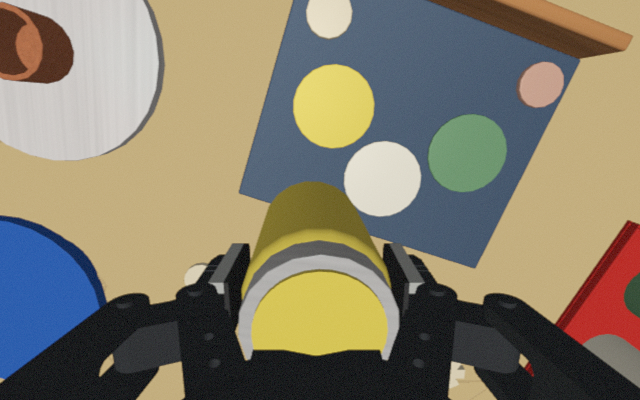

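The held jar sits about 6 mm toward −x of the tool (lid centre near row 336). The yellow coaster is at (333,106), which is (0.5905, 0.1096). I'll place it with that offset.

Emit:
send_rows([
  [0.025,0.005,0,0,-1],
  [0.05,0.01,0,0,-1],
  [0.073,0.016,0.01,0,-1],
  [0.073,0.016,0.04,0,-1],
  [0.073,0.016,0.07,0,-1],
  [0.073,0.016,0.09,0,-1],
  [0.073,0.016,0.099,0,-1],
  [0.073,0.016,0.102,0,-1],
  [0.073,0.016,0.104,0,-1],
  [0.073,0.016,0.104,0,-1],
])

```text
time: 30.8
eef_pos: [0.5968, 0.1123, 0.0887]
tcp_rot: [0.967, 0.254, 0.001, 0.0]
contact_force: [-0.4, 1.0, -3.6]
opening: 0.687
finger_force: 46.0
```

Emit:
send_rows([
  [-0.001,0,0.001,0,-1],
  [-0.001,0,0.002,0,-1],
  [-0.001,0,0.003,0,-1],
  [-0.001,0,0.0045,0,-1],
  [-0.001,0,0.0045,0,-1],
])

```text
time: 31.3
eef_pos: [0.596, 0.1125, 0.0854]
tcp_rot: [0.967, 0.254, 0.001, 0.0]
contact_force: [-2.8, 1.7, 5.7]
opening: 0.682
finger_force: 46.9
```

Emit:
send_rows([
  [0,0,0,0,1],
  [0,0,0,0,1],
  [0,0,0,0,1],
  [0,0,0,0,1],
  [0,0,0,0,1],
  [0,0,-0.03,0,1],
  [0,0,-0.07,0,1],
  [0,0,-0.11,0,1],
  [0,0,-0.13,0,1],
  [0,0,-0.13,0,1],
])

```text
time: 32.3
eef_pos: [0.5973, 0.1121, 0.2176]
tcp_rot: [0.967, 0.254, 0.004, 0.001]
contact_force: [0.2, -1.4, 0.2]
opening: 1.0
finger_force: 0.0
```

```bash
python3 -c "
from h import *
go(.5048,-.2919,.145,-83.4)"
```

```text
d [-0.2798  0.3059  0.0717] turn 22.9 yang -60.5 t 32.3
```

Emit:
send_rows([
  [-0.028,0.03,0,3,1],
  [-0.056,0.06,0,6,1],
  [-0.084,0.092,0,9,1],
  [-0.112,0.122,0,12,1],
  [-0.14,0.153,0,15,1],
  [-0.168,0.184,0,18,1],
  [-0.196,0.214,0,21,1],
  [-0.224,0.245,0,23,1],
  [-0.252,0.275,0,23,1],
  [-0.28,0.306,0.02,23,1],
  [-0.28,0.306,0.06,23,1],
  [-0.28,0.306,0.07,23,1],
])

```text
time: 33.5
eef_pos: [0.4979, -0.2907, 0.136]
tcp_rot: [0.998, 0.055, -0.004, -0.004]
contact_force: [-1.1, 1.3, -0.5]
opening: 0.995
finger_force: 0.0
```

Emit:
send_rows([
  [0,0,0,0,1],
  [0,0,0,0,1],
])

```text
time: 33.7
eef_pos: [0.5021, -0.2914, 0.143]
tcp_rot: [0.998, 0.057, -0.0, -0.0]
contact_force: [0.6, -0.4, 0.4]
opening: 0.999
finger_force: 0.0
```

```bash
python3 - <<'E'
from h import *
s,im=snap('wrist','w8.png')
print(s['eef_pos'],w2pix('wrist',(.5048,-.2919,.109),s))
h=cv2.cvtColor(im,cv2.COLOR_RGB2HSV); m=cv2.inRange(h,(0,0,150),(180,60,255))
n,l,st,ce=cv2.connectedComponentsWithStats(cv2.erode(m,np.ones((3,3))))
for i in np.argsort(-st[1:,4])[:3]+1: print(st[i],ce[i],pix2w('wrist',ce[i],.109,s))
go(.5048,-.2919,.066,-83.4)
E
```

```text
[ 0.50209104 -0.2914378   0.14302337] [316.50695907 233.12431557]
[ 256    0  116  112 9976] [311.31365277  53.98456295] [ 0.59198102 -0.27943786  0.109     ]
[ 263  182  101   95 7246] [312.39401049 229.94645322] [ 0.50632969 -0.28953812  0.109     ]
[ 603  227   37   38 1142] [622.58406305 246.16725044] [ 0.51612914 -0.45535912  0.109     ]
d [0.002  0.0002 0.0781] turn -0.0 yang -83.4 t 33.75
```

Emit:
send_rows([
  [0.004,-0.001,0.02,0,1],
  [0.004,-0.001,0.045,0,1],
  [0.004,-0.001,0.065,0,1],
  [0.004,-0.001,0.076,0,1],
  [0.004,-0.001,0.076,0,1],
  [0.004,-0.001,0.076,0,-1],
  [0.004,-0.001,0.076,0,-1],
  [0.004,-0.001,0.076,0,-1],
  [0.004,-0.001,0.076,0,-1],
  [0.004,-0.001,0.076,0,-1],
  [0.004,-0.001,0.076,0,-1],
])

```text
time: 34.85
eef_pos: [0.5067, -0.2909, 0.0692]
tcp_rot: [0.998, 0.056, 0.001, 0.0]
contact_force: [-0.8, 3.1, 5.0]
opening: 0.689
finger_force: 42.9
```

```bash
python3 -c "
from h import *
go(.556,.0367,.18,10)"
```

```text
d [ 0.0861 -0.3198 -0.1109] turn -93.5 yang -83.5 t 34.85
```

Emit:
send_rows([
  [0,0,-0.03,0,-1],
  [0,0,-0.07,0,-1],
  [0,0,-0.11,0,-1],
  [0.008,-0.03,-0.14,-8,-1],
  [0.017,-0.065,-0.14,-16,-1],
  [0.027,-0.1,-0.14,-24,-1],
  [0.036,-0.135,-0.14,-32,-1],
  [0.046,-0.17,-0.14,-40,-1],
  [0.055,-0.205,-0.14,-48,-1],
  [0.065,-0.24,-0.14,-56,-1],
  [0.074,-0.275,-0.14,-64,-1],
  [0.084,-0.305,-0.14,-72,-1],
])

```text
time: 36.05
eef_pos: [0.554, 0.0236, 0.2064]
tcp_rot: [0.773, 0.635, -0.0, -0.0]
contact_force: [0.7, 0.1, -3.5]
opening: 0.689
finger_force: 45.3
```

```bash
python3 -c "
from h import *
go(.556,.0367,.2,10)"
```

```text
d [ 0.0133 -0.0006  0.0064] turn -21.2 yang -11.2 t 36.05
```

Emit:
send_rows([
  [0.006,0,0,-8,-1],
  [0.008,0,0,-16,-1],
  [0.008,0,0,-21,-1],
  [0.008,0,0,-21,-1],
  [0.008,0,0,-21,-1],
])

```text
time: 36.55
eef_pos: [0.5559, 0.0296, 0.2065]
tcp_rot: [0.647, 0.762, -0.0, -0.0]
contact_force: [-0.6, -0.2, -3.9]
opening: 0.692
finger_force: 45.3
```

```bash
python3 - <<'E'
from h import *
s,im=snap('wrist','w9.png')
h=cv2.cvtColor(im,cv2.COLOR_RGB2HSV)
m=cv2.inRange(h,(0,0,150),(180,60,255)); n,l,st,ce=cv2.connectedComponentsWithStats(m)
zl=s['eef_pos'][2]-.0652+.105
for i in np.argsort(-st[1:,4])[:3]+1: print('w',st[i],ce[i],pix2w('wrist',ce[i],zl,s))
m=cv2.inRange(h,(50,40,50),(85,255,255)); n,l,st,ce=cv2.connectedComponentsWithStats(m)
for i in np.argsort(-st[1:,4])[:2]+1: print('g',st[i],ce[i],pix2w('wrist',ce[i],.016,s))
m=cv2.inRange(h,(22,120,90),(34,255,255)); n,l,st,ce=cv2.connectedComponentsWithStats(m)
for i in np.argsort(-st[1:,4])[:2]+1: print('y',st[i],ce[i],pix2w('wrist',ce[i],.121,s))
go(.556,.0367,.0812,10)
E
```

```text
w [  234   221   168   139 16213] [317.08579535 298.38968729] [0.55574922 0.03761305 0.24625044]
w [  65  124   99   96 6540] [111.42308869 170.03746177] [0.49164063 0.06855715 0.24625044]
w [ 346   40  120   96 3231] [412.14082327  76.50015475] [0.56966278 0.10674355 0.24625044]
g [ 355  196   45   55 1324] [380.07250755 219.29758308] [ 0.62768712 -0.00364566  0.016     ]
g [151 340   1   1   1] [151. 340.] [ 0.40488479 -0.18487812  0.016     ]
y [ 354   52   74   76 4404] [390.6071753   89.50499546] [0.58976214 0.11205893 0.121     ]
y [ 327   49   52   88 1343] [343.04839911 102.45718541] [0.56222899 0.09972441 0.121     ]
d [0.0071 0.0012 0.1254] turn -0.6 yang 9.4 t 36.6
```

View pics/w9.png

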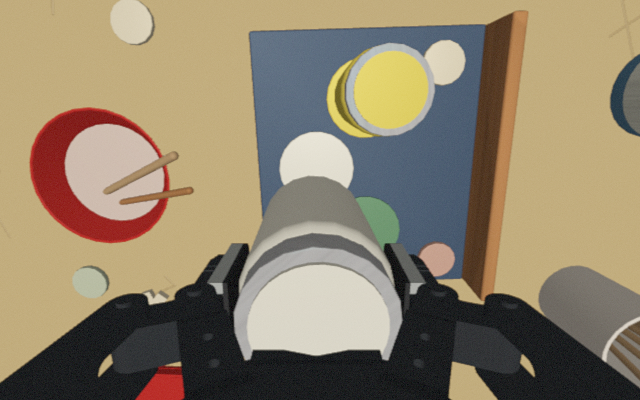

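```bash
python3 - <<'E'
from h import *
s=ctrl.get_state(); z=s['eef_pos'][2]
l=pix2w('wrist',(318,331),z+.0398,s); c=pix2w('wrist',(316.5,168),.016,s)
print(s['eef_pos'],l,c); t=s['eef_pos'][:2]+c[:2]-l[:2]; print(t); go(*t,.0812,10)
E
```

```text
[0.55598343 0.0295072  0.20658261] [0.5580787  0.02580902 0.24638261] [0.55603377 0.03745488 0.016     ]
[0.55393851 0.04115306]
d [ 1.180e-02 -1.000e-04  1.254e-01] turn -0.6 yang 9.4 t 36.6
```

The held white lid is centred near (318,331) and the white coaster near (316,168). The yellow jar stands on its coaster.

Emit:
send_rows([
  [0.0105,0.001,0.03,0,-1],
  [0.0105,0.001,0.06,0,-1],
  [0.0105,0.001,0.09,0,-1],
  [0.0105,0.001,0.11,0,-1],
  [0.0105,0.001,0.118,0,-1],
  [0.0105,0.001,0.121,0,-1],
  [0.0105,0.001,0.123,0,-1],
  [0.0105,0.001,0.124,0,-1],
  [0.0105,0.001,0.124,0,-1],
])

```text
time: 37.5
eef_pos: [0.5563, 0.0401, 0.084]
tcp_rot: [0.646, 0.763, 0.001, 0.001]
contact_force: [-0.2, 0.2, -2.7]
opening: 0.686
finger_force: 45.2
```

Emit:
send_rows([
  [0,0,0.001,0,-1],
  [0,0,0.002,0,-1],
  [0,0,0.003,0,-1],
  [0,0,0.003,0,-1],
])

```text
time: 37.9
eef_pos: [0.5559, 0.0401, 0.0812]
tcp_rot: [0.646, 0.763, 0.0, 0.0]
contact_force: [-3.8, -0.4, 4.9]
opening: 0.681
finger_force: 45.9
```

Emit:
send_rows([
  [0,0,0,0,1],
  [0,0,0,0,1],
  [0,0,0,0,1],
  [0,0,0,0,1],
  [0,0,0,0,1],
  [0,0,-0.03,0,1],
  [0,0,-0.07,0,1],
  [0,0,-0.11,0,1],
  [0,0,-0.13,0,1],
  [0,0,-0.13,0,1],
])

```text
time: 38.9
eef_pos: [0.5579, 0.04, 0.2144]
tcp_rot: [0.646, 0.763, 0.002, 0.004]
contact_force: [-0.8, -0.1, 0.1]
opening: 1.001
finger_force: 0.0
```

```bash
python3 -c "
from h import *
go(.594,-.2806,.145,-83.7)"
```

```text
d [-0.322  -0.0178  0.07  ] turn 93.2 yang 9.5 t 38.9
```

Emit:
send_rows([
  [-0.03,0,0,8,1],
  [-0.06,0,0,16,1],
  [-0.09,0,0,24,1],
  [-0.12,-0.002,0,32,1],
  [-0.15,-0.004,0,40,1],
  [-0.18,-0.007,0,48,1],
  [-0.21,-0.01,0,56,1],
  [-0.24,-0.013,0,64,1],
  [-0.27,-0.015,0,72,1],
  [-0.3,-0.018,0,80,1],
  [-0.322,-0.018,0,88,1],
  [-0.322,-0.018,0.03,93,1],
])

```text
time: 40.1
eef_pos: [0.5926, -0.2847, 0.1824]
tcp_rot: [0.999, 0.053, 0.003, 0.003]
contact_force: [-0.1, -1.0, 0.5]
opening: 1.0
finger_force: 0.0
```

Emit:
send_rows([
  [0,0,0.03,0,1],
  [0,0,0.03,0,1],
  [0,0,0.03,0,1],
])

```text
time: 40.4
eef_pos: [0.5898, -0.2797, 0.1478]
tcp_rot: [0.998, 0.057, -0.002, -0.001]
contact_force: [-1.0, 0.6, 0.8]
opening: 0.997
finger_force: 0.0
```

```bash
python3 - <<'E'
from h import *
s,im=snap('wrist','w10.png')
print(s['eef_pos'],w2pix('wrist',(.5944,-.2806,.109),s))
h=cv2.cvtColor(im,cv2.COLOR_RGB2HSV); m=cv2.inRange(h,(50,40,50),(85,255,255))
n,l,st,ce=cv2.connectedComponentsWithStats(cv2.erode(m,np.ones((3,3))))
for i in np.argsort(-st[1:,4])[:3]+1: print(st[i],ce[i],pix2w('wrist',ce[i],.109,s))
go(.594,-.2806,.066,-83.4)
E
```

```text
[ 0.58979862 -0.279712    0.14780103] [317.85008393 226.55771479]
[ 277  189   81   77 4915] [316.86429298 227.14832146] [ 0.59400155 -0.28010859  0.109     ]
[   0   86   31   83 1828] [ 12.06017505 129.47757112] [ 0.62829869 -0.12220891  0.109     ]
[ 276  152   83   41 1226] [316.89070147 167.34747145] [ 0.62656552 -0.27639444  0.109     ]
d [0.0031 0.0007 0.0839] turn -0.1 yang -83.5 t 40.45
```

Emit:
send_rows([
  [0.003,0.001,0.025,0,1],
  [0.003,0.001,0.05,0,1],
  [0.003,0.001,0.07,0,1],
  [0.003,0.001,0.08,0,1],
  [0.003,0.001,0.08,0,1],
  [0.003,0.001,0.08,0,-1],
  [0.003,0.001,0.08,0,-1],
  [0.003,0.001,0.08,0,-1],
  [0.003,0.001,0.08,0,-1],
  [0.003,0.001,0.08,0,-1],
  [0.003,0.001,0.08,0,-1],
])

```text
time: 41.55
eef_pos: [0.5951, -0.2813, 0.0724]
tcp_rot: [0.998, 0.056, 0.001, 0.001]
contact_force: [-0.3, 3.2, 5.9]
opening: 0.682
finger_force: 43.6
```

```bash
python3 -c "
from h import *
go(.614,-.04,.2,-100)"
```

```text
d [ 0.0463 -0.2374 -0.1278] turn 16.5 yang -83.5 t 41.55
```

Emit:
send_rows([
  [0,0,-0.03,0,-1],
  [0,0,-0.07,0,-1],
  [0,0,-0.11,0,-1],
  [0.006,-0.03,-0.13,2,-1],
  [0.013,-0.065,-0.13,4,-1],
  [0.02,-0.1,-0.13,7,-1],
  [0.026,-0.135,-0.13,10,-1],
  [0.033,-0.17,-0.13,13,-1],
  [0.04,-0.205,-0.13,16,-1],
  [0.046,-0.225,-0.13,16.5,-1],
  [0.046,-0.225,-0.13,16.5,-1],
  [0.046,-0.225,-0.13,16.5,-1],
])

```text
time: 42.75
eef_pos: [0.6137, -0.0521, 0.1992]
tcp_rot: [0.996, -0.087, -0.001, 0.0]
contact_force: [-0.4, -1.3, -2.9]
opening: 0.683
finger_force: 45.1
```

```bash
python3 - <<'E'
from h import *
s,im=snap('wrist','w11.png')
h=cv2.cvtColor(im,cv2.COLOR_RGB2HSV)
zl=s['eef_pos'][2]-.0684+.105
m=cv2.inRange(h,(50,40,40),(85,255,255)); n,l,st,ce=cv2.connectedComponentsWithStats(m)
for i in np.argsort(-st[1:,4])[:3]+1: print('g',st[i],ce[i],pix2w('wrist',ce[i],zl,s),pix2w('wrist',ce[i],.016,s))
print(s['eef_pos']); go(.614,-.0185,.0844,-100)
E
```

```text
g [  249   258   138    99 10964] [317.90404962 309.58710325] [ 0.61685457 -0.05353323  0.23576855] [ 0.4732614  -0.02988458  0.016     ]
g [ 239  147  154  142 8532] [299.93577121 202.95346929] [ 0.65373906 -0.05446448  0.23576855] [ 0.5928069  -0.03290282  0.016     ]
g [425 276   1   1   1] [425. 276.] [ 0.62299193 -0.0892914   0.23576855] [ 0.49315308 -0.14577955  0.016     ]
[ 0.6137279  -0.05210051  0.19916855]
d [-0.0057 -0.0339  0.1149] turn -0.0 yang -100.0 t 42.8
```

View pics/w11.png

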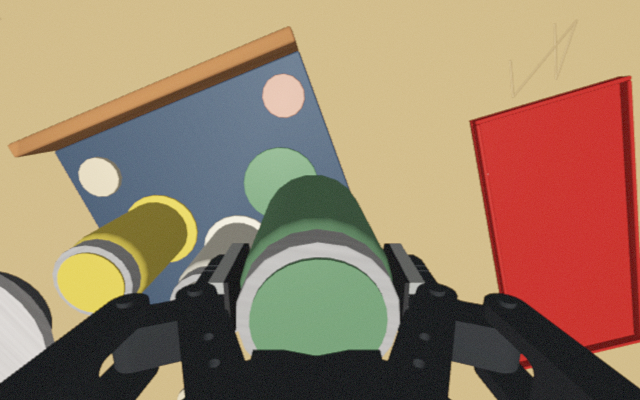

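```bash
python3 - <<'E'
from h import *
s=ctrl.get_state(); z=s['eef_pos'][2]
l=pix2w('wrist',(318,324),z+.0366,s); c=pix2w('wrist',(280,184),.016,s)
print(s['eef_pos'],l,c); t=s['eef_pos'][:2]+c[:2]-l[:2]; print(t); go(*t,.0844,-100)
E
```

```text
[ 0.61379185 -0.05278514  0.19928377] [ 0.61151206 -0.05331276  0.23588377] [ 0.61481056 -0.01824563  0.016     ]
[ 0.61709035 -0.017718  ]
d [-0.0028 -0.0352  0.1149] turn -0.0 yang -100.0 t 42.8
```

The green lid is held centred near (318,324), and the green coaster is at (280,184). Lower it there.

Emit:
send_rows([
  [-0.003,-0.02,0,0,-1],
  [-0.003,-0.034,0.01,0,-1],
  [-0.003,-0.034,0.04,0,-1],
  [-0.003,-0.034,0.075,0,-1],
  [-0.003,-0.034,0.095,0,-1],
  [-0.003,-0.034,0.106,0,-1],
  [-0.003,-0.034,0.11,0,-1],
  [-0.003,-0.034,0.112,0,-1],
  [-0.003,-0.034,0.113,0,-1],
  [-0.003,-0.034,0.113,0,-1],
])

```text
time: 43.8
eef_pos: [0.618, -0.0185, 0.0882]
tcp_rot: [0.996, -0.087, 0.001, 0.0]
contact_force: [-0.2, 0.9, -2.2]
opening: 0.684
finger_force: 45.1
```

Emit:
send_rows([
  [0,0,0.001,0,-1],
  [0,0,0.002,0,-1],
  [0,0,0.003,0,-1],
  [0,0,0.0035,0,-1],
  [0,0,0.0035,0,-1],
])

```text
time: 44.3
eef_pos: [0.6177, -0.0183, 0.0845]
tcp_rot: [0.996, -0.087, 0.001, 0.0]
contact_force: [-1.1, 0.4, 3.1]
opening: 0.684
finger_force: 45.6
```

Emit:
send_rows([
  [0,0,0,0,1],
  [0,0,0,0,1],
  [0,0,0,0,1],
  [0,0,0,0,1],
  [0,0,0,0,1],
  [0,0,-0.03,0,1],
  [0,0,-0.07,0,1],
  [0,0,-0.11,0,1],
  [0,0,-0.14,0,1],
  [-0.02,0.03,-0.17,0,1],
  [-0.04,0.07,-0.18,0,1],
  [-0.06,0.11,-0.18,0,1],
])

```text
time: 45.5
eef_pos: [0.5393, -0.1172, 0.2666]
tcp_rot: [0.996, -0.087, 0.003, 0.001]
contact_force: [0.6, -0.3, -0.2]
opening: 1.0
finger_force: 0.0
```

Emit:
send_rows([
  [-0.02,0.045,0,0,1],
  [-0.04,0.09,0,0,1],
  [-0.06,0.13,0,0,1],
  [-0.06,0.13,0,0,1],
  [-0.06,0.13,0,0,1],
])

```text
time: 46.0
eef_pos: [0.4567, -0.2344, 0.2634]
tcp_rot: [0.996, -0.089, 0.0, -0.0]
contact_force: [-1.4, 0.5, -0.5]
opening: 0.996
finger_force: 0.0
```

```bash
python3 - <<'E'
from h import *
_,a=snap('top','top2.png');_,b=snap('scene','sc2.png')
f=lambda i,r:cv2.resize(i[r[0]:r[1],r[2]:r[3]][:,:,::-1],(600,290),interpolation=3)
cv2.imwrite('pics/fin.png',np.vstack([f(a,(70,225,100,420)),f(b,(170,315,220,520))]))
E
```

```text
(no output)
```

View pics/fin.png

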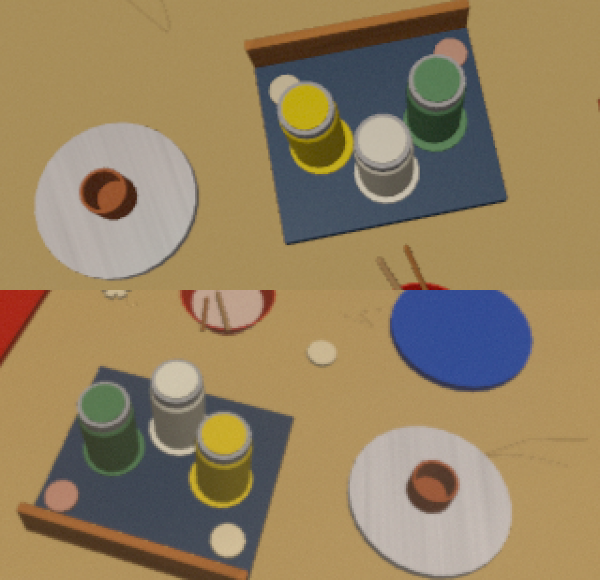

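Both views show all jars standing on their own coasters and the pot upright on the wheel (pot (108,193), wheel (116,200) in the crop). The yellow jar looks slightly off centre, so I'll compare lid positions with the start picture.

```bash
python3 - <<'E'
from h import *
for n,r in (('y',((22,140,100),(34,255,255))),('w',((0,0,135),(180,60,255))),('g',((50,60,60),(85,255,255)))):
  for f,c in (('top',('top0','top2')),('scene',('scene0','sc2'))):
    im=[cv2.imread('pics/%s.png'%k) for k in c]
    P={'y':(.591,.108,.121),'w':(.556,.037,.121),'g':(.614,-.018,.121)}[n]; u=w2pix(f,P).astype(int)
    sub=[cv2.cvtColor(i,cv2.COLOR_BGR2GRAY)for i in im]
    T=sub[0][u[1]-14:u[1]+12,u[0]-16:u[0]+17]; S=sub[1][u[1]-26:u[1]+24,u[0]-28:u[0]+29]
    rs=cv2.matchTemplate(cv2.resize(S,None,fx=4,fy=4,interpolation=2),cv2.resize(T,None,fx=4,fy=4,interpolation=2),cv2.TM_CCOEFF_NORMED)
    _,v,_,l=cv2.minMaxLoc(rs); d=np.array(l)/4-12
    print(n,f,'px',d,round(v,3),'shift mm',((pix2w(f,u+d,.121)-pix2w(f,u,.121))[:2]*1000).round(1))
E
```

```text
y top px [-2.    0.75] 0.942 shift mm [-1.4  3.6]
y scene px [2. 0.] 0.984 shift mm [-1.9  3.6]
w top px [-0.75 -1.  ] 0.967 shift mm [1.9 1.3]
w scene px [0.5 1. ] 0.99 shift mm [1.7 2.2]
g top px [-0.5 -2. ] 0.941 shift mm [3.9 0.8]
g scene px [-0.5  1.5] 0.956 shift mm [3.6 1.1]
```

All jars are within about 4 mm of their starting positions, fully on their coasters (6 mm of rim margin). Hand in.

```bash
python3 -c "
from h import *
print(ctrl.sign_off())"
```

```text
the job is handed in; nothing more can be done
None
```

The job is handed in at about 46 s of the 144 s: all three jars went into the tray, then the pot onto the middle of the wheel (about 2 mm off centre). The jars then went back upright on their own coasters, each within about 4 mm of where it started, and nothing was knocked over.

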